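# Close the adjustable wrench on the water fitting and snug the nut

### The arm

A 6-joint arm with a two-finger parallel gripper is mounted at the origin on a cart in front of the work surface, level with it; the furniture and walls round the work are solid. World frame = base frame: x ahead of the robot, y to its left, z up, the work surface at z = 0. Lengths are in mm, angles in degrees, forces in N, time in s.
With the tool pointing down it reaches from about 300 to 850 mm from the base axis. Payload 4.2 kg.
Tool frame: the origin (TCP) lies at the very end of the fingers, on their centre line; the grasp point (between the pads) lies 19 mm behind it (env.grasp_offset is the distance from the TCP to the grasp point, in mm); z points along the fingers, y is the line along which they close (so a half turn about z gives the same grasp; the last joint's range is limited). The gripper opens to 91 mm and grips with 3 to 60 N. Pads are 32 mm wide; open, the fingers measure 118 mm over their backs; the gripper's body (76 mm by 178 mm) begins 60 mm behind the grasp point.
Start: joints at [64.171, 18.312, 89.639, -0, 72.044, -1.146], TCP at [240.124, 522.481, 188.476] pointing down, gripper open.
Joint ranges: [-177.97, 177.97], [-48.28, 115.42], [12.27, 149.76], [-77.06, 257.06], [2.81, 150.46], [-146.56, 146.56]. Speed limits (degrees/s): [147.25, 147.25, 180, 180, 180, 180].

### API

Orientations are given as [roll, pitch, yaw] about the fixed x, y, z axes, in that order (R = Rz(yaw) Ry(pitch) Rx(roll)).
In Python, from workcell import env gives the robot as it stands. The module is installed in compiled form; this text tells all that it offers.
- The arm moves only by the tool send_rows, never from a script. Its argument "motion" is a list of rows, each an object of numbers: "tx", "ty", "tz": the shift along the tool's x, y, z in units of 500 mm (1.0 is 500 mm); "rx", "ry", "rz": the turn, a rotation vector about the tool's x, y, z in units of 30 degrees (1.0 is 30 degrees); "gripper": the closure, from -1 (fully open) to 1 (shut). In form: [{"tx": .., "ty": .., "tz": .., "rx": .., "ry": .., "rz": .., "gripper": ..}, ...]. A call has 1 to 12 rows; each row shifts and turns the commanded pose from where the row before left it, along the tool's axes as they then stand; what a row does not reach is not made up. A row lasts 1/8 s, in which the tool goes at most 62.5 mm and 10.7 degrees, less where a joint would pass 70% of its speed; a pose out of reach is approached as far as the arm can. A call with a number of a shift or a turn outside -1 to 1 is refused whole. A call with a gripper value outside its range is refused whole. The fingers move at their own pace and stop on an object; "grip_force" is the grip in N (left out, the last holds). Time passes only in rows, so rows that do not move let the fingers close. It gives the time, the measured TCP pose, the force, the opening and the grip force at its end, in the units of the state.
- env.state(): the state, without advancing time (a new reading comes with each control period).
- env.grab_frame(name): name is "scene" or "top" or "wrist"; returns a dict with "frame" (400x640x3 uint8, red, green, blue), "vertical_fov" (degrees; the focal length in pixels is half the picture's height over the tangent of half this angle, whatever the lens; pixels are square), "cx", "cy" (the principal point, pixels), "rvec" (rotation vector, rad) and "tvec" (3), from world to camera coordinates, as OpenCV has them; the wrist camera has in their place "T_tool_cam" (4x4, takes a point from camera to tool coordinates, whose origin is the TCP and whose axes are the flange's). Camera axes: x right, y down, z forward; pixel columns grow to the right and rows downward; lengths in mm; the calibration is good to about 2 mm. A picture is of the moment at which its call begins: read the wrist's pose just before it. There is no depth.
- env.job_done(): hands the job in; it is judged then, once.
The state is a dict: "time_s": time; "qpos": joint angles; "qvel": joint speeds; "effort": joint torques, N m; "ee_pos": TCP position; "ee_rot": TCP orientation; "force": force on the tool from outside, world axes, zero at the start; "torque": the same for the moment, N m; "gripper_width": finger opening in mm; "gripper_force": force on a finger pad.
Only numpy, scipy, OpenCV 4.12 (cv2) and the standard library are available. Lean on these libraries where they do the work, as an engineer would, in place of code of your own. Each camera call takes 0.05 s, during which the arm holds its last target. There are 200 camera calls.

### The job

The adjustable wrench lies round the large nut of the water fitting with its jaws too wide. Turn its adjusting wheel clockwise until the jaws just fit the nut, then swing the handle clockwise (seen from above) so that the nut is tightened by an eighth of a turn, and let go, leaving the wrench lying flat on the nut.

Things in the scene. Friction and masses are not known exactly. Their poses are not given: they have to be found in the camera images.
- wheel_centre (a point): Centre of the wrench's adjusting wheel: upright knurled steel drum on its neck, 34 mm across, 30 to 56 mm above the worktop (this point: 43 mm); the neck under it is 30 mm high. Axes are the wrench's: x level from handle to jaws, z up. Turned clockwise from above it closes the jaw 10 mm per rad: 1.1 to 1.2 rad to fit; drags with 0.25 N m, stays where left. Wrench loose, 0.6 kg.
- handle_centre (a point): Centre of the wrench's straight black handle, 112 mm long, 22 mm wide, 5 to 29 mm above the worktop (this point: 17 mm). x points along it to the jaws, z up. From here along x it is 78 mm to the wheel's axis and 140 mm to the nut's upright axis, about which the handle swings. It ends in a boss 64 mm behind this point. Head and nut are at most 33 mm high.
- wrench_jaw (a joint): Travel of the wrench's movable jaw (m): 0 wide open (opening 52 mm), growing as it closes; opening = 52 mm less the travel. It fits the nut at 0.011 to 0.012 (opening 41 to 40 mm) and then stops.
- big_nut (a joint): Turn (rad) of the large brass hexagon nut, 40 mm across flats, on a dark steel plate fixed to the worktop: 0 at the start, growing clockwise from above (tightening); an eighth of a turn is 0.785. It turns stiffly (0.35 N m, 3 N at the handle) and stays where left. The small nut on the same plate is not concerned.

How it is judged (in metres and radians):
On the way:
1. the jaws are closed to fit the nut (opening under 43 mm) before the nut is turned (still under 15 degrees) (value of joint wrench_jaw above 0.009 m and value of joint big_nut below 0.26 rad), for 0.2 s.
At the end, for the whole second after the job is handed in: The large nut is turned 45 degrees clockwise, within 15 degrees, and is at rest; the jaws still fit it (opening under 43.5 mm); the wrench lies flat (handle centre within 12 mm of its height of 17 mm, tilt under 7 degrees) (value of joint big_nut between 0.52 and 1.05 rad and value of joint wrench_jaw above 0.0085 m and velocity of joint big_nut between -0.05 and 0.05 rad/s and height (world z) of handle_centre between 0.005 and 0.029 m and angle between handle_centre's own z axis and vertical below 0.12 rad); the robot touches nothing.
It also fails if it takes over 45 s, if anything falls off the work surface, if the arm or the gripper's body presses on something with over 40 N, if the wrist force passes 120 N, or if a joint passes its speed limit or range.

## Working session

There is one attempt and no reset: what is moved stays moved. The work goes in short steps, Python scripts to look and compute and a tool call to move; the robot and the scene stay as the last step left them, time stands still between calls to the robot, and variables do not carry over. Pictures are saved under pics/ and viewed, at most 10 in all, crops included, and the job is handed in when it is done.

Besides the shell and the picture viewer there is one more tool, called by a JSON object that holds its "name" and its "arguments", one argument or row to a line. send_rows: Moves the arm, as the interface text tells. Shifts and turns lie within -1 to 1; 1 stands for 500 mm of shift or 30 degrees of turn. Its arguments: {"type":"object","properties":{"motion":{"type":"array"},"grip_force":{"type":"number"}},"required":["motion"]}

```bash
mkdir -p pics
cat > h.py <<'E'
import numpy as np, cv2
from workcell import env
def cam(name):
    s=env.state(); d=env.grab_frame(name); im=d["frame"]; f=im.shape[0]/2/np.tan(np.radians(d["vertical_fov"]/2))
    if name=="wrist":
        from scipy.spatial.transform import Rotation as R
        T=np.array(d["T_tool_cam"]); Rt=R.from_euler("xyz",s["ee_rot"],degrees=True).as_matrix()
        Rc=Rt@T[:3,:3]; o=Rt@T[:3,3]+np.array(s["ee_pos"])
    else:
        Rw=cv2.Rodrigues(np.array(d["rvec"],float))[0]; Rc=Rw.T; o=-Rc@np.array(d["tvec"],float).ravel()
    return im,f,d["cx"],d["cy"],Rc,o
def ray(c,u,v,z):
    im,f,cx,cy,Rc,o=c; r=Rc@np.array([(u-cx)/f,(v-cy)/f,1]); return o+r*(z-o[2])/r[2]
def proj(c,p):
    im,f,cx,cy,Rc,o=c; q=Rc.T@(np.array(p)-o); return q[:2]/q[2]*f+[cx,cy]
def save(c,n): cv2.imwrite("pics/"+n,c[0][:,:,::-1])
E
python3 - <<'E'
from h import *
import pickle
print(env.state())
cs={n:cam(n) for n in("scene","top","wrist")}
pickle.dump(cs,open("c0.pkl","wb"))
for n in cs: print(n,cs[n][5],cs[n][1])
save((np.vstack([cv2.resize(cs["top"][0],(480,300)),cv2.resize(cs["scene"][0],(480,300))]),),"a.png")
save(cs["top"],"top.png")
E
```

```text
{'time_s': 0.0, 'qpos': array([ 6.41721569e+01,  1.83493893e+01,  8.97060075e+01, -1.83380957e-03,
        7.20429488e+01, -1.14706418e+00]), 'qvel': array([-0.02183227, -0.10299785, -0.15007643,  0.0186903 , -0.06691621,
        0.02580972]), 'effort': array([ 1.29992721e-03, -4.12465811e+01, -2.31970417e+01,  7.27177807e-02,
        4.60649945e-02, -1.45769591e-04]), 'ee_pos': array([239.88075601, 521.97337749, 187.64558646]), 'ee_rot': array([-1.79901639e+02, -2.25592647e-04,  1.55319788e+02]), 'force': array([-0.22308108, -0.06833915, -0.7323246 ]), 'torque': array([ 0.01313428, -0.01561629, -0.03892086]), 'gripper_force': 0.0, 'gripper_width': 91.1693235402963}
scene [  66.89701448 -250.3917228   709.96732133] 385.0288081252244
top [460.69229032  36.81301539 927.368115  ] 517.6333409317045
wrist [178.11141172 550.69208648 384.75819027] 346.32560810310275
```

View pics/a.png

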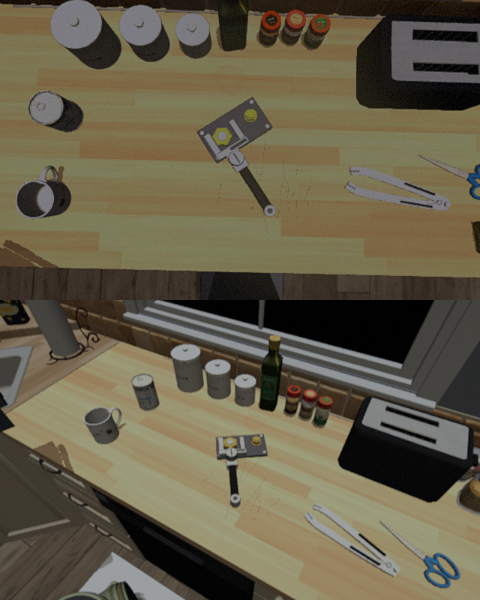

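View pics/top.png

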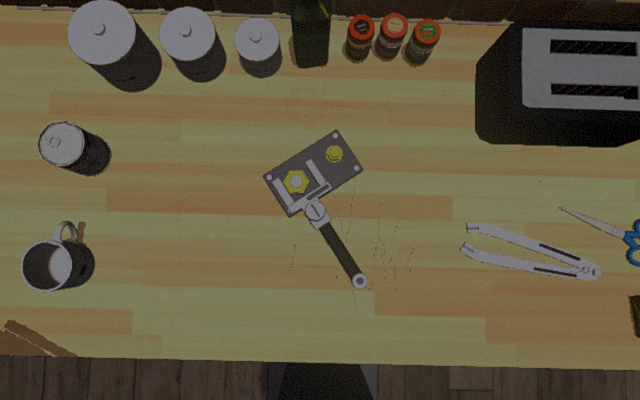

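The top view shows the wheel at about (317,210), the big nut at (296,182), and the boss at (360,281). The handle lies between the boss and the wheel.

Run:
```python
from h import *
import pickle
cs=pickle.load(open("c0.pkl","rb")); c=cs["top"]
n=ray(c,296,182,33);w=ray(c,317,210,56);b=ray(c,360,281,25)
print(n,w,b,np.hypot(*(n-w)[:2]),np.hypot(*(n-b)[:2]))
x=c[0][120:300,250:390]; save((cv2.resize(x,None,fx=3.3,fy=3.3,interpolation=2),),"crop.png")
d=(n-b)[:2];print(np.degrees(np.arctan2(d[1],d[0])))
print([proj(cs["wrist"],p) for p in(n,w,b)],[proj(cs["scene"],p) for p in(n,w,b)])
```

```text
[581.29735264  72.63623127  33.        ] [531.56953398  34.76092113  56.        ] [413.32217713 -42.95116845  25.        ] 62.50915986471509 203.90219851553212
34.53271251115678
[array([126.32829636, 533.5021616 ]), array([ 71.17857328, 537.78717244]), array([-12.45468785, 468.59135149])] [array([305.38126446, 189.03089259]), array([308.48159842, 202.93982121]), array([312.63965433, 266.02980097])]
```

View pics/crop.png

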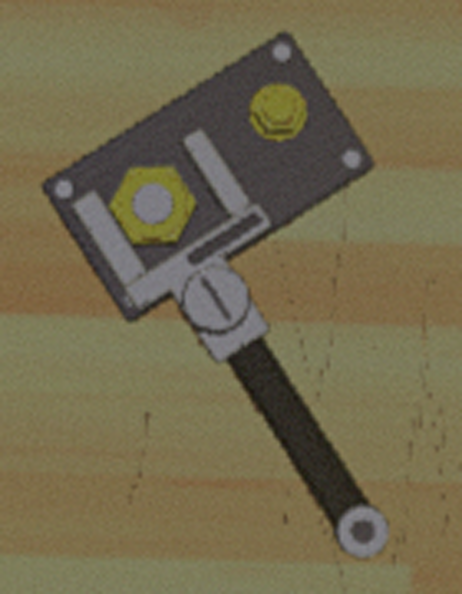

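The nut–wheel distance (62) and nut–boss distance (204) match the given sizes. Heading is about 34°, with the wheel near (531, 38). Moving above the wheel.

{"name": "send_rows", "arguments": {
  "motion": [
    {"tx": -0.0934,"ty": -0.0637,"gripper": -1},
    {"tx": -0.0934,"ty": -0.0637,"gripper": -1},
    {"tx": -0.0934,"ty": -0.0637,"gripper": -1},
    {"tx": -0.0934,"ty": -0.0637,"gripper": -1},
    {"tx": -0.0934,"ty": -0.0637,"gripper": -1},
    {"tx": -0.0934,"ty": -0.0637,"gripper": -1},
    {"tx": -0.0934,"ty": -0.0637,"gripper": -1},
    {"tx": -0.0934,"ty": -0.0637,"gripper": -1},
    {"tx": -0.0934,"ty": -0.0637,"gripper": -1},
    {"tx": -0.0934,"ty": -0.0637,"gripper": -1}
  ]
}}

```text
invalid input at $.motion[0]: expected keys tx, ty, tz, rx, ry, rz, gripper
```

{"name": "send_rows", "arguments": {
  "motion": [
    {"rz": 0.333,"tz": 0.02,"gripper": -1},
    {"rz": 0.333,"tz": 0.02,"gripper": -1},
    {"rz": 0.333,"tz": 0.02,"gripper": -1},
    {"gripper": -1},
    {"gripper": -1}
  ]
}}

```text
invalid input at $.motion[0]: expected keys tx, ty, tz, rx, ry, rz, gripper
```

Run:
```python
from h import *
s=env.state();print(s["ee_pos"],s["ee_rot"],s["qpos"],s["time_s"])
c=cam("wrist");save(c,"w1.png")
for p in((531,38,56),(581,72,33),(413,-42,25)):print(proj(c,p))
```

```text
[239.92752889 522.10056593 187.83618456] [-1.79925383e+02 -3.22602964e-04  1.55317594e+02] [ 6.41731220e+01  1.83412928e+01  8.96898549e+01 -1.22761320e-03
  7.20434606e+01 -1.14409275e+00] 0.15
[ 72.98698752 536.68697682]
[125.78947938 533.44449375]
[-12.07681127 468.18026146]
```

View pics/w1.png

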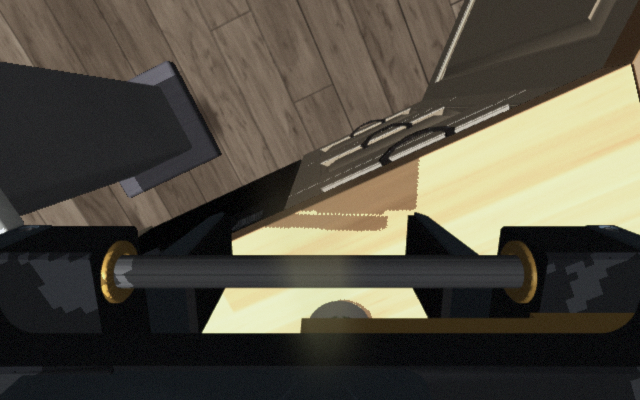

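The move was refused because every key is required, so the wrist picture shows only the start pose: gripper parts, cabinet edge and floor, no wrench. Resending with all keys.

{"name": "send_rows", "arguments": {
  "motion": [
    {"tx": -0.0934,"ty": -0.0637,"tz": 0,"rx": 0,"ry": 0,"rz": 0,"gripper": -1},
    {"tx": -0.0934,"ty": -0.0637,"tz": 0,"rx": 0,"ry": 0,"rz": 0,"gripper": -1},
    {"tx": -0.0934,"ty": -0.0637,"tz": 0,"rx": 0,"ry": 0,"rz": 0,"gripper": -1},
    {"tx": -0.0934,"ty": -0.0637,"tz": 0,"rx": 0,"ry": 0,"rz": 0,"gripper": -1},
    {"tx": -0.0934,"ty": -0.0637,"tz": 0,"rx": 0,"ry": 0,"rz": 0,"gripper": -1},
    {"tx": -0.0934,"ty": -0.0637,"tz": 0,"rx": 0,"ry": 0,"rz": 0,"gripper": -1},
    {"tx": -0.0934,"ty": -0.0637,"tz": 0,"rx": 0,"ry": 0,"rz": 0,"gripper": -1},
    {"tx": -0.0934,"ty": -0.0637,"tz": 0,"rx": 0,"ry": 0,"rz": 0,"gripper": -1},
    {"tx": -0.0934,"ty": -0.0637,"tz": 0,"rx": 0,"ry": 0,"rz": 0,"gripper": -1},
    {"tx": -0.0934,"ty": -0.0637,"tz": 0,"rx": 0,"ry": 0,"rz": 0,"gripper": -1}
  ]
}}

```text
time_s: 1.45
ee_pos: [532.2, 36.4, 188.4]
ee_rot: [180.0, 0.0, 155.3]
force: [-0.5, -0.1, -0.9]
gripper_width: 91.6
gripper_force: 0.0
```

{"name": "send_rows", "arguments": {
  "motion": [
    {"tx": 0,"ty": 0,"tz": 0.02,"rx": 0,"ry": 0,"rz": 0.333,"gripper": -1},
    {"tx": 0,"ty": 0,"tz": 0.02,"rx": 0,"ry": 0,"rz": 0.333,"gripper": -1},
    {"tx": 0,"ty": 0,"tz": 0.02,"rx": 0,"ry": 0,"rz": 0.333,"gripper": -1},
    {"tx": 0,"ty": 0,"tz": 0,"rx": 0,"ry": 0,"rz": 0,"gripper": -1},
    {"tx": 0,"ty": 0,"tz": 0,"rx": 0,"ry": 0,"rz": 0,"gripper": -1}
  ]
}}

```text
time_s: 2.08
ee_pos: [531.6, 38.1, 158.8]
ee_rot: [180.0, 0.0, 125.5]
force: [-0.3, 0.5, -0.4]
gripper_width: 91.4
gripper_force: 0.0
```

Run:
```python
from h import *
s=env.state();print(s["ee_pos"],s["ee_rot"],s["qpos"],s["time_s"])
c=cam("wrist");save(c,"w2.png")
for p in((531,38,56),(581,72,33),(413,-42,25)):print(proj(c,p))
```

```text
[531.63044855  38.11358431 158.75077935] [1.79976237e+02 1.21591262e-02 1.25494054e+02] [ 2.86256086e+00  1.57495194e+01  9.78399668e+01  2.80947849e-03
  6.63839446e+01 -3.26326208e+01] 2.075
[317.93473487 189.89514068]
[381.39868179 185.90773704]
[171.23591555 179.56224183]
```

View pics/w2.png

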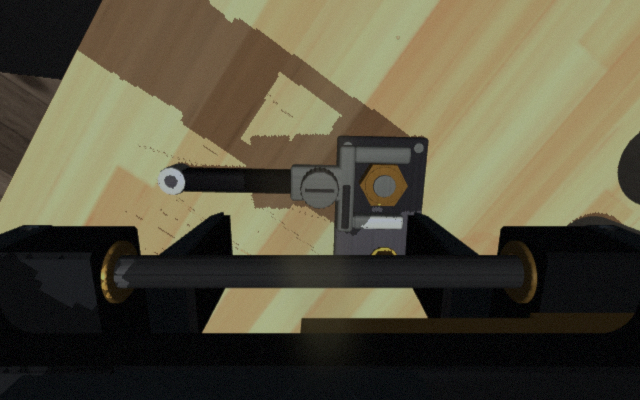

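The wheel is at (319,187) against a predicted (318,190). The nut at (384,186) and boss at (172,181) also agree, so I'll nudge 1–2 mm, descend and grip the wheel.

{"name": "send_rows", "arguments": {
  "motion": [
    {"tx": 0.003,"ty": 0.002,"tz": 0.08,"rx": 0,"ry": 0,"rz": 0,"gripper": -0.2},
    {"tx": 0,"ty": 0,"tz": 0.08,"rx": 0,"ry": 0,"rz": 0,"gripper": -0.2},
    {"tx": 0,"ty": 0,"tz": 0.06,"rx": 0,"ry": 0,"rz": 0,"gripper": -0.2},
    {"tx": 0,"ty": 0,"tz": 0.026,"rx": 0,"ry": 0,"rz": 0,"gripper": -0.2},
    {"tx": 0,"ty": 0,"tz": 0,"rx": 0,"ry": 0,"rz": 0,"gripper": -0.2}
  ],
  "grip_force": 35
}}

```text
time_s: 2.75
ee_pos: [531.5, 39.9, 35.4]
ee_rot: [-180.0, -0.0, 125.4]
force: [-0.2, 0.5, 0.8]
gripper_width: 54.9
gripper_force: 0.0
```

{"name": "send_rows", "arguments": {
  "motion": [
    {"tx": 0,"ty": 0,"tz": 0,"rx": 0,"ry": 0,"rz": 0,"gripper": 1},
    {"tx": 0,"ty": 0,"tz": 0,"rx": 0,"ry": 0,"rz": 0,"gripper": 1},
    {"tx": 0,"ty": 0,"tz": 0,"rx": 0,"ry": 0,"rz": 0,"gripper": 1},
    {"tx": 0,"ty": 0,"tz": 0,"rx": 0,"ry": 0,"rz": 0,"gripper": 1}
  ]
}}

```text
time_s: 3.25
ee_pos: [531.6, 39.9, 35.8]
ee_rot: [180.0, 0.0, 125.3]
force: [1.1, -0.8, -0.5]
gripper_width: 17.7
gripper_force: 0.0
```

Width 17.7 mm is less than the wheel's 34 mm. Checking.

Run:
```python
from h import *
s=env.state();print(s["ee_pos"],s["force"],s["gripper_width"],s["gripper_force"],s["time_s"])
a=cam("scene")[0][130:290,220:410];b=cam("wrist")[0]; t=cam("top")[0][120:300,230:410]
save((np.hstack([cv2.resize(a,(400,340)),cv2.resize(t,(340,340))]),),"g.png")
```

```text
[531.61312872  39.8708981   35.79741373] [ 1.08609939 -0.79193455 -0.47651565] 17.690188426567108 0.0 3.25
```

View pics/g.png

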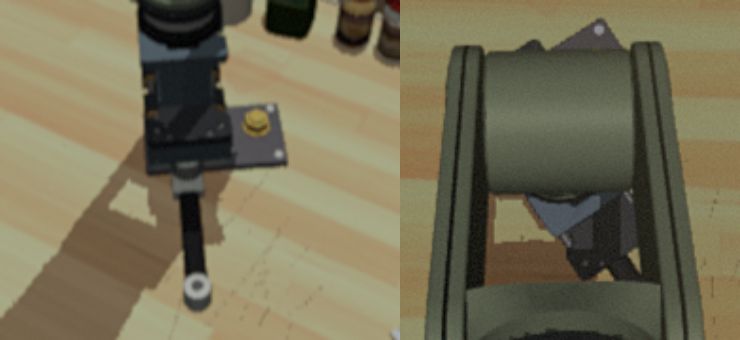

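Run:
```python
from h import *
c=cam("wrist");save(c,"w3.png")
print(proj(c,(531,38,56)),proj(c,(581,72,33)),proj(c,(413,-42,25)),proj(c,(531.6,39.9,35.8)))
```

```text
[316.23897315 242.81312723] [415.82461347 230.65628964] [ 89.39228224 220.23638542] [319.07866034 228.48913746]
```

View pics/w3.png

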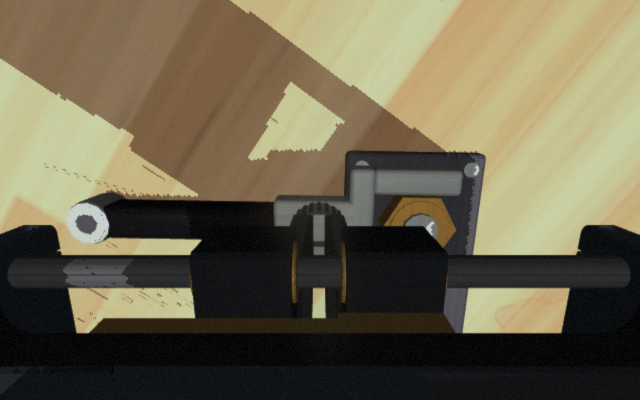

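The wheel's knurled edge shows at (320,208), right at the fingers. The nut is at (420,228) and the wrench hasn't moved. Checking the gripper reading now.

Run:
```python
from h import *
s=env.state();print(s["time_s"],s["gripper_width"],s["gripper_force"],s["force"],s["torque"],s["ee_pos"],env.grasp_offset)
```

```text
3.45 1.7367877153443054 0.0 [ 0.36637713 -0.01274153 -1.63338067] [-0.0645521   0.00741227  0.01564406] [531.41047394  39.88039308  35.48704583] 18.8
```

{"name": "send_rows", "arguments": {
  "motion": [
    {"tx": 0,"ty": 0,"tz": 0,"rx": 0,"ry": 0,"rz": 0,"gripper": 1},
    {"tx": 0,"ty": 0,"tz": 0,"rx": 0,"ry": 0,"rz": 0,"gripper": 1}
  ]
}}

```text
time_s: 3.7
ee_pos: [531.4, 39.9, 35.4]
ee_rot: [-180.0, -0.0, 125.3]
force: [-0.3, -0.5, -0.2]
gripper_width: 0.4
gripper_force: 0.0
```

Run:
```python
from h import *
c=cam("wrist");a=c[0][170:290,230:430];b=cv2.imread("pics/w3.png")[170:290,230:430,::-1]
g=lambda x:np.clip(255*(x/255.)**.5,0,255).astype(np.uint8)
save((g(np.vstack([cv2.resize(a,None,fx=2.5,fy=2.5,interpolation=2),cv2.resize(b,None,fx=2.5,fy=2.5,interpolation=2)])),),"w4.png")
```

```text
(no output)
```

View pics/w4.png

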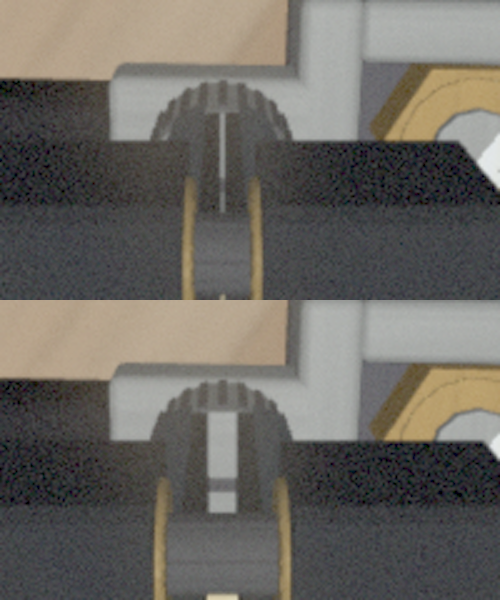

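The fingers have shut over the visible wheel with no contact: slot and knurl at crop (222,100), width 0.4. Testing physically with a small descent while watching the force.

{"name": "send_rows", "arguments": {
  "motion": [
    {"tx": 0,"ty": 0,"tz": 0.006,"rx": 0,"ry": 0,"rz": 0,"gripper": 1},
    {"tx": 0,"ty": 0,"tz": 0,"rx": 0,"ry": 0,"rz": 0,"gripper": 1}
  ]
}}

```text
time_s: 4.0
ee_pos: [531.1, 39.9, 32.1]
ee_rot: [-180.0, -0.0, 125.3]
force: [-0.4, -0.3, -0.5]
gripper_width: -0.0
gripper_force: 0.0
```

{"name": "send_rows", "arguments": {
  "motion": [
    {"tx": 0,"ty": 0,"tz": 0.006,"rx": 0,"ry": 0,"rz": 0,"gripper": 1},
    {"tx": 0,"ty": 0,"tz": 0,"rx": 0,"ry": 0,"rz": 0,"gripper": 1}
  ]
}}

```text
time_s: 4.25
ee_pos: [531.7, 39.9, 30.7]
ee_rot: [180.0, 0.0, 125.3]
force: [-3.2, -0.5, 9.2]
gripper_width: 0.3
gripper_force: 4.7
```

{"name": "send_rows", "arguments": {
  "motion": [
    {"tx": 0,"ty": 0,"tz": -0.08,"rx": 0,"ry": 0,"rz": 0,"gripper": 1},
    {"tx": 0.08,"ty": 0,"tz": 0,"rx": 0,"ry": 0,"rz": 0,"gripper": 1},
    {"tx": 0.08,"ty": 0,"tz": 0,"rx": 0,"ry": 0,"rz": 0,"gripper": 1},
    {"tx": 0,"ty": 0,"tz": 0.06,"rx": 0,"ry": 0,"rz": 0,"gripper": 1},
    {"tx": 0,"ty": 0,"tz": 0,"rx": 0,"ry": 0,"rz": 0,"gripper": 1}
  ]
}}

```text
time_s: 4.88
ee_pos: [483.2, 105.1, 38.1]
ee_rot: [-179.8, -0.1, 125.4]
force: [0.4, 0.3, 1.1]
gripper_width: 0.6
gripper_force: 0.0
```

Run:
```python
from h import *
s=env.state();print(s["time_s"],s["ee_pos"],s["force"])
c=cam("scene");p=proj(c,s["ee_pos"]);print(p,proj(c,s["ee_pos"]+[0,0,25]))
c2=cam("wrist")
g=lambda x:np.clip(255*(x/255.)**.5,0,255).astype(np.uint8)
x,y=p.astype(int);a=cv2.resize(c[0][y-70:y+80,x-80:x+100],(480,400),interpolation=2)
b=cv2.resize(c2[0][150:350,240:400],(320,400),interpolation=2)
cv2.drawMarker(a,(213,187),(255,0,0),0,14,1)
save((g(np.hstack([a,b])),),"s5.png")
```

```text
4.875 [483.21956847 105.10363234  38.06918113] [0.40965982 0.30115483 1.11126359]
[270.51584818 210.82126121] [269.42537748 203.66980468]
```

View pics/s5.png

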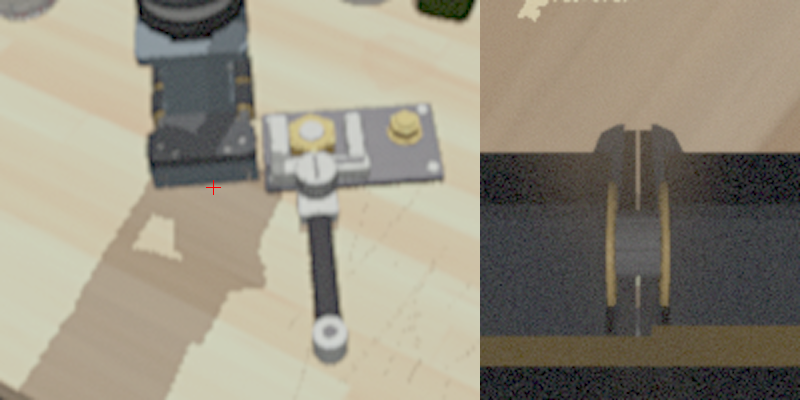

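The gripper's tips are at wrist crop (640,125). In the scene crop, wood shows at the TCP marker (213,187), so the tip's height is in doubt. Touching the worktop gently to settle it.

{"name": "send_rows", "arguments": {
  "motion": [
    {"tx": 0,"ty": 0,"tz": 0.036,"rx": 0,"ry": 0,"rz": 0,"gripper": 1},
    {"tx": 0,"ty": 0,"tz": 0.012,"rx": 0,"ry": 0,"rz": 0,"gripper": 1},
    {"tx": 0,"ty": 0,"tz": 0,"rx": 0,"ry": 0,"rz": 0,"gripper": 1}
  ]
}}

```text
time_s: 5.35
ee_pos: [485.5, 104.9, 15.7]
ee_rot: [180.0, 0.0, 125.3]
force: [0.1, 0.3, 0.5]
gripper_width: 0.1
gripper_force: 0.0
```

{"name": "send_rows", "arguments": {
  "motion": [
    {"tx": 0,"ty": 0,"tz": 0.008,"rx": 0,"ry": 0,"rz": 0,"gripper": 1},
    {"tx": 0,"ty": 0,"tz": 0,"rx": 0,"ry": 0,"rz": 0,"gripper": 1}
  ]
}}

```text
time_s: 5.6
ee_pos: [485.2, 105.1, 11.6]
ee_rot: [180.0, 0.0, 125.3]
force: [0.3, -0.1, 0.6]
gripper_width: 0.3
gripper_force: 0.0
```

Run:
```python
from h import *
s=env.state();print(s["ee_pos"],s["force"])
d=env.grab_frame("wrist");print(np.round(d["T_tool_cam"],3))
c=cam("wrist");p=s["ee_pos"];x=np.array([np.cos(2.187),np.sin(2.187),0])
for h in(0,25,60):
  for e in(-16,0,16):print(h,e,proj(c,p+e*x+[0,0,h]))
```

```text
[485.22666758 105.13433816  11.59552933] [ 0.33761984 -0.06365235  0.61929859]
[[-0.00000e+00 -9.70000e-01 -2.41000e-01  6.80140e+01]
 [ 1.00000e+00 -1.00000e-03  0.00000e+00 -2.56000e-01]
 [-0.00000e+00 -2.41000e-01  9.70000e-01 -1.97038e+02]
 [ 0.00000e+00  0.00000e+00  0.00000e+00  1.00000e+00]]
0 -16 [318.78736237 252.9785453 ]
0 0 [318.79629122 228.11682361]
0 16 [318.80555853 202.31269071]
25 -16 [318.86475283 271.34375041]
25 0 [318.8764928  243.57989228]
25 16 [318.88873793 214.62139548]
60 -16 [319.01425405 306.82125764]
60 0 [319.0325269  273.66366438]
60 16 [319.05176947 238.74644623]
```

The wrist view puts the visible tip edge (row 212) about 20 mm above the stated TCP. Going further down in small steps to confirm.

{"name": "send_rows", "arguments": {
  "motion": [
    {"tx": 0,"ty": 0,"tz": 0.016,"rx": 0,"ry": 0,"rz": 0,"gripper": 1},
    {"tx": 0,"ty": 0,"tz": 0,"rx": 0,"ry": 0,"rz": 0,"gripper": 1}
  ]
}}

```text
time_s: 5.95
ee_pos: [484.5, 105.0, 2.8]
ee_rot: [-179.9, -0.0, 125.4]
force: [0.6, -0.1, -0.2]
gripper_width: 0.5
gripper_force: 0.0
```

{"name": "send_rows", "arguments": {
  "motion": [
    {"tx": 0,"ty": 0,"tz": 0.01,"rx": 0,"ry": 0,"rz": 0,"gripper": 1},
    {"tx": 0,"ty": 0,"tz": 0,"rx": 0,"ry": 0,"rz": 0,"gripper": 1}
  ]
}}

```text
time_s: 6.2
ee_pos: [484.8, 105.1, -2.0]
ee_rot: [-180.0, -0.0, 125.3]
force: [0.3, 0.2, -0.8]
gripper_width: 0.7
gripper_force: 0.0
```

Still no contact at −2, so the real fingertips sit about 25 mm above the reported TCP. That matches the earlier touch on the wheel top (56 mm) at a reported 30.7. From here, commanded z = wanted tip z − 25. Back over the wheel with open fingers, tip to about 35.

{"name": "send_rows", "arguments": {
  "motion": [
    {"tx": 0,"ty": 0,"tz": -0.12,"rx": 0,"ry": 0,"rz": 0,"gripper": -0.3},
    {"tx": -0.08,"ty": 0,"tz": 0,"rx": 0,"ry": 0,"rz": 0,"gripper": -0.3},
    {"tx": -0.08,"ty": 0,"tz": 0,"rx": 0,"ry": 0,"rz": 0,"gripper": -0.3},
    {"tx": 0,"ty": 0,"tz": 0,"rx": 0,"ry": 0,"rz": 0,"gripper": -0.3},
    {"tx": 0,"ty": 0,"tz": 0,"rx": 0,"ry": 0,"rz": 0,"gripper": -0.3},
    {"tx": 0,"ty": 0,"tz": 0,"rx": 0,"ry": 0,"rz": 0,"gripper": -0.3},
    {"tx": 0,"ty": 0,"tz": 0,"rx": 0,"ry": 0,"rz": 0,"gripper": -0.3}
  ]
}}

```text
time_s: 7.08
ee_pos: [530.9, 40.6, 58.4]
ee_rot: [-180.0, -0.0, 125.4]
force: [0.7, -0.0, -1.7]
gripper_width: 59.3
gripper_force: 0.0
```

{"name": "send_rows", "arguments": {
  "motion": [
    {"tx": 0,"ty": 0,"tz": 0.06,"rx": 0,"ry": 0,"rz": 0,"gripper": -0.3},
    {"tx": 0,"ty": 0,"tz": 0.034,"rx": 0,"ry": 0,"rz": 0,"gripper": -0.3},
    {"tx": 0,"ty": 0,"tz": 0,"rx": 0,"ry": 0,"rz": 0,"gripper": -0.3}
  ]
}}

```text
time_s: 7.45
ee_pos: [530.1, 40.2, 10.4]
ee_rot: [-179.9, -0.1, 125.4]
force: [0.3, -0.3, 0.3]
gripper_width: 59.3
gripper_force: 0.0
```

{"name": "send_rows", "arguments": {
  "motion": [
    {"tx": 0,"ty": 0,"tz": 0,"rx": 0,"ry": 0,"rz": 0,"gripper": 1},
    {"tx": 0,"ty": 0,"tz": 0,"rx": 0,"ry": 0,"rz": 0,"gripper": 1},
    {"tx": 0,"ty": 0,"tz": 0,"rx": 0,"ry": 0,"rz": 0,"gripper": 1},
    {"tx": 0,"ty": 0,"tz": 0,"rx": 0,"ry": 0,"rz": 0,"gripper": 1}
  ]
}}

```text
time_s: 7.95
ee_pos: [531.6, 39.8, 12.1]
ee_rot: [180.0, 0.0, 125.4]
force: [-1.2, -1.7, 4.4]
gripper_width: 33.4
gripper_force: 35.0
```

The wheel is gripped (33.4 mm, 35 N). Turning it clockwise.

{"name": "send_rows", "arguments": {
  "motion": [
    {"tx": 0,"ty": 0,"tz": 0,"rx": 0,"ry": 0,"rz": 0.25,"gripper": 1},
    {"tx": 0,"ty": 0,"tz": 0,"rx": 0,"ry": 0,"rz": 0.25,"gripper": 1},
    {"tx": 0,"ty": 0,"tz": 0,"rx": 0,"ry": 0,"rz": 0.25,"gripper": 1},
    {"tx": 0,"ty": 0,"tz": 0,"rx": 0,"ry": 0,"rz": 0.25,"gripper": 1},
    {"tx": 0,"ty": 0,"tz": 0,"rx": 0,"ry": 0,"rz": 0.25,"gripper": 1},
    {"tx": 0,"ty": 0,"tz": 0,"rx": 0,"ry": 0,"rz": 0.25,"gripper": 1},
    {"tx": 0,"ty": 0,"tz": 0,"rx": 0,"ry": 0,"rz": 0.25,"gripper": 1},
    {"tx": 0,"ty": 0,"tz": 0,"rx": 0,"ry": 0,"rz": 0.25,"gripper": 1},
    {"tx": 0,"ty": 0,"tz": 0,"rx": 0,"ry": 0,"rz": 0,"gripper": 1}
  ]
}}

```text
time_s: 9.07
ee_pos: [533.2, 39.9, 12.1]
ee_rot: [179.8, -0.1, 65.4]
force: [2.7, -0.4, 1.9]
gripper_width: 33.0
gripper_force: 35.0
```

Run:
```python
from h import *
s=env.state();print(s["time_s"],s["ee_pos"],s["ee_rot"],s["force"],s["torque"],s["qpos"],s["gripper_width"])
c=cam("wrist")
g=lambda x:np.clip(255*(x/255.)**.5,0,255).astype(np.uint8)
save((g(c[0]),),"w6.png")
# boss: bright low-saturation blob vs nut: yellow mask
hsv=cv2.cvtColor(c[0],cv2.COLOR_RGB2HSV)
n=cv2.connectedComponentsWithStats(((hsv[...,1]<40)&(hsv[...,2]>110)).astype(np.uint8))
for k in range(1,n[0]):
  if n[2][k][4]>60: print(n[2][k],n[3][k],ray(c,*n[3][k],25))
```

```text
9.075 [533.17970361  39.92531084  12.14021474] [ 1.79807648e+02 -9.96154734e-02  6.54422907e+01] [ 2.68699134 -0.40497404  1.89191128] [-0.18531334 -0.35755218  0.07143526] [ 3.05054850e+00  2.47029861e+01  1.08660411e+02 -1.19784381e-03
  4.64199887e+01  2.76092491e+01] 32.98679545588883
[343  31  74  61 603] [366.20563847  53.71144279] [594.06166425 117.03189945  25.        ]
[ 296   67   73   99 2603] [332.07913945 114.3926239 ] [566.65987969  97.28775774  25.        ]
[ 362  123   41   43 1348] [382.01557864 144.2462908 ] [584.40652964  72.29568725  25.        ]
[ 390  131   67   84 1944] [422.99434156 171.14969136] [599.07776413  49.76134592  25.        ]
[ 283  159  120   71 2282] [325.028922  193.2572305] [546.07479202  60.61273307  25.        ]
[552 175  18  18 237] [560.78059072 183.76793249] [664.87856387  11.97183568  25.        ]
[ 287  229   64   25 1194] [318.67671692 243.05862647] [530.86846854  35.71276142  25.        ]
```

{"name": "send_rows", "arguments": {
  "motion": [
    {"tx": 0,"ty": 0,"tz": 0,"rx": 0,"ry": 0,"rz": 0.13,"gripper": 1},
    {"tx": 0,"ty": 0,"tz": 0,"rx": 0,"ry": 0,"rz": 0.13,"gripper": 1},
    {"tx": 0,"ty": 0,"tz": 0,"rx": 0,"ry": 0,"rz": 0,"gripper": 1}
  ]
}}

```text
time_s: 9.5
ee_pos: [533.4, 39.6, 12.1]
ee_rot: [179.8, -0.1, 57.7]
force: [4.8, -2.8, 3.3]
gripper_width: 33.4
gripper_force: 35.0
```

Run:
```python
from h import *
s=env.state();print(s["time_s"],s["ee_pos"],s["ee_rot"],s["force"],s["torque"])
c=cam("wrist")
g=lambda x:np.clip(255*(x/255.)**.5,0,255).astype(np.uint8)
save((g(c[0][:300]),),"w7.png")
```

```text
9.5 [533.36829279  39.58550904  12.14235152] [ 1.79788725e+02 -1.10703100e-01  5.76954682e+01] [ 4.78030885 -2.84647281  3.28908528] [-0.42547282 -0.68654023  0.14570653]
```

View pics/w7.png

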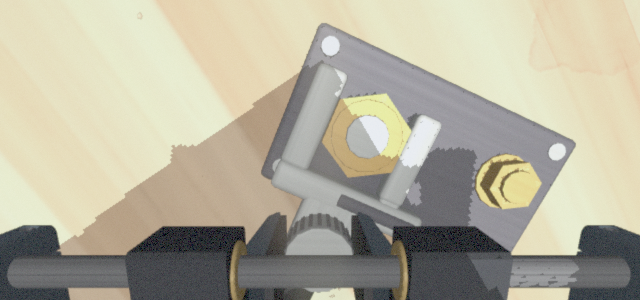

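The nut at (368,136) now sits snugly between both jaws: left jaw edge about (330,150), right jaw about (405,140). A little more turn to seat it, then release and move over the handle.

{"name": "send_rows", "arguments": {
  "motion": [
    {"tx": 0,"ty": 0,"tz": 0,"rx": 0,"ry": 0,"rz": 0.1,"gripper": 1},
    {"tx": 0,"ty": 0,"tz": 0,"rx": 0,"ry": 0,"rz": 0,"gripper": 1},
    {"tx": 0,"ty": 0,"tz": 0,"rx": 0,"ry": 0,"rz": 0,"gripper": -0.3},
    {"tx": 0,"ty": 0,"tz": 0,"rx": 0,"ry": 0,"rz": 0,"gripper": -0.3},
    {"tx": 0,"ty": 0,"tz": 0,"rx": 0,"ry": 0,"rz": 0,"gripper": -0.3},
    {"tx": 0,"ty": 0,"tz": 0,"rx": 0,"ry": 0,"rz": 0,"gripper": -0.3}
  ]
}}

```text
time_s: 10.3
ee_pos: [530.8, 39.9, 11.1]
ee_rot: [-179.9, 0.0, 54.6]
force: [0.2, 1.6, -0.5]
gripper_width: 59.2
gripper_force: 0.0
```

{"name": "send_rows", "arguments": {
  "motion": [
    {"tx": 0,"ty": 0,"tz": -0.1,"rx": 0,"ry": 0,"rz": 0,"gripper": -0.3},
    {"tx": 0,"ty": 0,"tz": -0.1,"rx": 0,"ry": 0,"rz": 0,"gripper": -0.3},
    {"tx": 0,"ty": 0,"tz": 0,"rx": 0,"ry": 0,"rz": 0.34,"gripper": -0.3},
    {"tx": 0,"ty": 0,"tz": 0,"rx": 0,"ry": 0,"rz": 0.34,"gripper": -0.3},
    {"tx": -0.08,"ty": 0,"tz": 0,"rx": 0,"ry": 0,"rz": 0,"gripper": -0.3},
    {"tx": -0.076,"ty": 0,"tz": 0,"rx": 0,"ry": 0,"rz": 0,"gripper": -0.3},
    {"tx": 0,"ty": 0,"tz": 0,"rx": 0,"ry": 0,"rz": 0,"gripper": -0.3}
  ]
}}

```text
time_s: 11.18
ee_pos: [464.3, -4.7, 111.3]
ee_rot: [-179.9, 0.1, 34.1]
force: [0.7, 0.1, -0.5]
gripper_width: 59.3
gripper_force: 0.0
```

Run:
```python
from h import *
s=env.state();print(s["time_s"],s["ee_pos"],s["ee_rot"],s["force"],s["qpos"])
c=cam("wrist");cv2.imwrite("w8.png",c[0][:,:,::-1])
hsv=cv2.cvtColor(c[0],cv2.COLOR_RGB2HSV)
n=cv2.connectedComponentsWithStats(((hsv[...,1]<45)&(hsv[...,2]>100)).astype(np.uint8))
for k in range(1,n[0]):
  if n[2][k][4]>80: print("grey",n[2][k],n[3][k],ray(c,*n[3][k],33))
n=cv2.connectedComponentsWithStats(((hsv[...,2]<70)).astype(np.uint8))
for k in range(1,n[0]):
  if n[2][k][4]>150: print("dark",n[2][k],n[3][k],ray(c,*n[3][k],29))
n=cv2.inRange(hsv,(18,110,60),(35,255,255));n=cv2.connectedComponentsWithStats(n)
for k in range(1,n[0]):
  if n[2][k][4]>200: print("yel",n[2][k],n[3][k],ray(c,*n[3][k],33))
t=cam("top");hsv=cv2.cvtColor(t[0],cv2.COLOR_RGB2HSV)[240:310,320:400];m=((hsv[...,1]<60)&(hsv[...,2]>110)).astype(np.uint8)
n=cv2.connectedComponentsWithStats(m)
for k in range(1,n[0]):
  if n[2][k][4]>20: q=n[3][k]+[320,240];print("boss",n[2][k],q,ray(t,*q,25))
print("pred wheel,boss,nut in wrist",[proj(c,p) for p in((533,39.6,56),(415,-40,25),(584,74,33))])
```

```text
11.175 [464.34191087  -4.66118187 111.29247235] [-1.79929225e+02  9.86405548e-02  3.40570043e+01] [ 0.72262551  0.12210269 -0.45268   ] [-1.99355979e+00  1.24120777e+01  1.10173838e+02 -9.82123887e-04
  5.75354857e+01  5.39500249e+01]
grey [ 271    0  115  129 5957] [321.12254491  62.74399866] [550.12809645  51.48270232  33.        ]
grey [307   0  30  21 510] [321.53921569   8.59411765] [580.6482585   71.81058115  33.        ]
grey [447  53  13  14 135] [453.28888889  59.1037037 ] [607.27427709 -28.63204754  33.        ]
dark [294  24  56  24 301] [321.64119601  34.50166113] [567.10465838  62.49695929  29.        ]
dark [266  47  35  28 181] [280.87845304  68.72375691] [529.90082107  74.71660566  29.        ]
dark [345  69 117   6 452] [402.00663717  71.5199115 ] [579.82309049  -2.83201345  29.        ]
dark [     0    130    640    270 104262] [319.28407282 313.23006464] [372.96454511 -66.63732676  29.        ]
yel [ 294    0   56   40 1133] [321.26301853  18.78464254] [574.98595912  68.2116311   33.        ]
yel [412   0  43  22 600] [433.355   8.53 ] [625.74135528   5.05016688  33.        ]
yel [456 249  10  54 223] [461.60538117 277.26457399] [ 473.48595729 -147.92642336   33.        ]
yel [172 250   9  52 210] [175.15238095 277.06190476] [334.14760509  58.44742403  33.        ]
boss [  1   0  58  14 320] [344.3625   246.840625] [471.27383446 -14.62282173  25.        ]
boss [57  5 11  9 39] [382.28205128 250.05128205] [467.49087768 -80.69463855  25.        ]
boss [69  6 11 10 41] [393.3902439  250.63414634] [ 467.00023314 -100.05982697   25.        ]
pred wheel,boss,nut in wrist [array([321.64162467,  90.15449393]), array([320.95074425, 260.60582339]), array([321.63635172,   2.44815443])]
```

The wrench axis (column 321) lines up with the tool at yaw 34, and the nut is about 139 mm ahead. Lowering over the handle and narrowing the fingers around it.

{"name": "send_rows", "arguments": {
  "motion": [
    {"tx": 0,"ty": 0,"tz": 0.12,"rx": 0,"ry": 0,"rz": 0,"gripper": -0.3},
    {"tx": 0,"ty": 0,"tz": 0.1,"rx": 0,"ry": 0,"rz": 0,"gripper": -0.3},
    {"tx": 0,"ty": 0,"tz": 0.03,"rx": 0,"ry": 0,"rz": 0,"gripper": -0.3},
    {"tx": 0,"ty": 0,"tz": 0,"rx": 0,"ry": 0,"rz": 0,"gripper": 0.3},
    {"tx": 0,"ty": 0,"tz": 0,"rx": 0,"ry": 0,"rz": 0,"gripper": 0.3},
    {"tx": 0,"ty": 0,"tz": 0,"rx": 0,"ry": 0,"rz": 0,"gripper": 0.3},
    {"tx": 0,"ty": 0,"tz": 0,"rx": 0,"ry": 0,"rz": 0,"gripper": 0.3}
  ],
  "grip_force": 5
}}

```text
time_s: 12.15
ee_pos: [467.5, -3.9, -12.8]
ee_rot: [179.9, -0.1, 34.2]
force: [0.5, 0.0, 0.7]
gripper_width: 31.9
gripper_force: 0.0
```

{"name": "send_rows", "arguments": {
  "motion": [
    {"tx": 0.001,"ty": -0.0244,"tz": 0,"rx": 0,"ry": 0,"rz": 0.1667,"gripper": 0.3},
    {"tx": 0.001,"ty": -0.0244,"tz": 0,"rx": 0,"ry": 0,"rz": 0.1667,"gripper": 0.3},
    {"tx": 0.001,"ty": -0.0244,"tz": 0,"rx": 0,"ry": 0,"rz": 0.1667,"gripper": 0.3},
    {"tx": 0.001,"ty": -0.0244,"tz": 0,"rx": 0,"ry": 0,"rz": 0.1667,"gripper": 0.3},
    {"tx": 0.001,"ty": -0.0244,"tz": 0,"rx": 0,"ry": 0,"rz": 0.1667,"gripper": 0.3},
    {"tx": 0,"ty": 0,"tz": 0,"rx": 0,"ry": 0,"rz": 0,"gripper": 0.3}
  ]
}}

```text
time_s: 12.9
ee_pos: [444.7, 52.7, -13.0]
ee_rot: [-180.0, -0.1, 9.3]
force: [-0.7, 0.5, 0.7]
gripper_width: 31.8
gripper_force: 0.0
```

Force is low, so checking that the wrench is following.

```bash
cat > chk.py <<'E'
from h import *
s=env.state();print(s["time_s"],s["ee_pos"],s["ee_rot"],s["force"],s["torque"])
c=cam("wrist")
hsv=cv2.cvtColor(c[0],cv2.COLOR_RGB2HSV)
n=cv2.connectedComponentsWithStats(((hsv[...,1]<45)&(hsv[...,2]>100)).astype(np.uint8))
for k in range(1,n[0]):
  if n[2][k][4]>80: print("grey",n[2][k],n[3][k],ray(c,*n[3][k],33))
# boss from scene camera
t=cam("scene");hsv=cv2.cvtColor(t[0],cv2.COLOR_RGB2HSV)[190:330,150:370];m=((hsv[...,1]<45)&(hsv[...,2]>100)).astype(np.uint8)
n=cv2.connectedComponentsWithStats(m)
for k in range(1,n[0]):
  if n[2][k][4]>20: q=n[3][k]+[150,190];print("scene",n[2][k],q,ray(t,*q,27))
a=np.radians(s["ee_rot"][2]);e=np.array(s["ee_pos"][:2])
b=e-64*np.array([np.cos(a),np.sin(a)]);print("boss if following",b,proj(t,[*b,27]))
w=e+78*np.array([np.cos(a),np.sin(a)]);print("wheel if following",proj(c,[*w,56]))
E
python3 chk.py
```

```text
12.9 [444.68280376  52.73700566 -13.04801499] [-1.79995836e+02 -6.42986704e-02  9.25312829e+00] [-0.65772216  0.54734314  0.66957026] [-0.0185764   0.15808052 -0.04496121]
grey [  237     0   207   149 14772] [325.87902789  62.63721906] [530.64201672  63.88800395  33.        ]
scene [141   0  31  13 163] [306.16564417 195.99386503] [567.85748983  62.78919427  27.        ]
scene [200  10   6   5  23] [352.26086957 201.95652174] [604.06549467 -39.55326517  27.        ]
scene [116  65  12  11  67] [271.44776119 260.40298507] [382.61939578  36.72079515  27.        ]
scene [  4 130  16  10  30] [160.9 324.5] [171.83520796 137.50748993  27.        ]
boss if following [381.51559809  42.44603258] [268.82141293 259.63348188]
wheel if following [319.079456    79.78313527]
```

The boss is at (383,37) against an expected (382,42), so the wrench is following, at about 24° turned. Continuing.

{"name": "send_rows", "arguments": {
  "motion": [
    {"tx": 0.001,"ty": -0.0244,"tz": 0,"rx": 0,"ry": 0,"rz": 0.1667,"gripper": 0.3},
    {"tx": 0.001,"ty": -0.0244,"tz": 0,"rx": 0,"ry": 0,"rz": 0.1667,"gripper": 0.3},
    {"tx": 0.001,"ty": -0.0244,"tz": 0,"rx": 0,"ry": 0,"rz": 0.1667,"gripper": 0.3},
    {"tx": 0.001,"ty": -0.0244,"tz": 0,"rx": 0,"ry": 0,"rz": 0.1667,"gripper": 0.3},
    {"tx": 0.001,"ty": -0.0146,"tz": 0,"rx": 0,"ry": 0,"rz": 0.1,"gripper": 0.3},
    {"tx": 0,"ty": 0,"tz": 0,"rx": 0,"ry": 0,"rz": 0,"gripper": 0.3}
  ]
}}

```text
time_s: 13.75
ee_pos: [446.8, 107.7, -13.5]
ee_rot: [180.0, 0.0, -13.8]
force: [0.9, -1.4, 0.6]
gripper_width: 31.8
gripper_force: 0.6
```

```bash
python3 chk.py
```

```text
13.75 [446.78295176 107.66759875 -13.51144939] [ 1.79983576e+02  1.06849615e-02 -1.37802209e+01] [ 0.92355105 -1.38139485  0.60925748] [-0.26837196  0.12569272  0.04048889]
grey [  234     0   209   147 13877] [323.55617208  61.46220365] [530.81135149  85.02001068  33.        ]
scene [131   0  42  22 363] [300.63911846 198.33608815] [555.35050716  70.39526245  27.        ]
scene [200  10   6   5  23] [352.26086957 201.95652174] [604.06549467 -39.55326517  27.        ]
scene [85 49 12 10 56] [240.625      243.89285714] [384.52912299 116.23930998  27.        ]
boss if following [384.62509153 122.91228345] [238.11025945 242.57774946]
wheel if following [318.73915246  79.7251338 ]
```

The handle is now at about −12.7°, so it has swung some 46°. Opening, backing off and rising.

{"name": "send_rows", "arguments": {
  "motion": [
    {"tx": 0,"ty": 0,"tz": 0,"rx": 0,"ry": 0,"rz": 0,"gripper": -0.3},
    {"tx": 0,"ty": 0,"tz": 0,"rx": 0,"ry": 0,"rz": 0,"gripper": -0.3},
    {"tx": 0,"ty": 0,"tz": 0,"rx": 0,"ry": 0,"rz": 0,"gripper": -0.3},
    {"tx": 0,"ty": 0,"tz": 0,"rx": 0,"ry": 0,"rz": 0,"gripper": -0.3},
    {"tx": 0,"ty": 0,"tz": -0.08,"rx": 0,"ry": 0,"rz": 0,"gripper": -0.3},
    {"tx": 0,"ty": 0,"tz": -0.12,"rx": 0,"ry": 0,"rz": 0,"gripper": -0.3},
    {"tx": 0,"ty": 0,"tz": -0.12,"rx": 0,"ry": 0,"rz": 0,"gripper": -0.3},
    {"tx": -0.1,"ty": 0,"tz": -0.05,"rx": 0,"ry": 0,"rz": 0,"gripper": -0.3},
    {"tx": 0,"ty": 0,"tz": 0,"rx": 0,"ry": 0,"rz": 0,"gripper": -0.3}
  ]
}}

```text
time_s: 14.98
ee_pos: [397.0, 120.5, 173.4]
ee_rot: [-179.9, -0.2, -13.8]
force: [0.2, 0.7, 0.2]
gripper_width: 59.4
gripper_force: 0.0
```

```bash
python3 chk.py
python3 - <<'E'
from h import *
c=cam("wrist"); hsv=cv2.cvtColor(c[0],cv2.COLOR_RGB2HSV)
m=cv2.inRange(hsv,(15,100,50),(35,255,255))
n=cv2.connectedComponentsWithStats(m)
for k in range(1,n[0]):
  if n[2][k][4]>150: print("yel",n[2][k],n[3][k],ray(c,*n[3][k],33))
# jaws: grey blob edges in wrench frame at head height 33
g=(hsv[...,1]<60)&(hsv[...,2]>80)
v,u=np.nonzero(g[:200]); im,f,cx,cy,Rc,o=c
r=(Rc@np.stack([(u-cx)/f,(v-cy)/f,np.ones(len(u))])); p=o[:,None]+r*((30-o[2])/r[2])
a=np.radians(-12.7); d=p[:2]-np.array([[581],[72]]); X=d[0]*np.cos(a)+d[1]*np.sin(a); Y=-d[0]*np.sin(a)+d[1]*np.cos(a)
k=(X>5)&(X<20)&(abs(Y)<60); print(np.histogram(Y[k],bins=np.arange(-60,61,4)))
E
```

```text
14.975 [396.97569602 120.49084054 173.43601821] [-1.79877267e+02 -1.72143355e-01 -1.37705844e+01] [0.24087949 0.72278884 0.24838417] [-0.02220091  0.21658369 -0.00908861]
grey [ 282    0   94   56 2467] [322.27888123  21.58492096] [537.47398294  83.02214074  33.        ]
grey [305  49  37  24 574] [323.88675958  64.08536585] [502.43564603  90.01259366  33.        ]
grey [314 181  22  24 193] [322.76165803 189.66839378] [388.03307796 118.8138127   33.        ]
scene [131   0  42  22 388] [299.39948454 198.59020619] [553.27473328  72.51857825  27.        ]
scene [200  10   6   5  22] [352.13636364 201.95454545] [603.93058438 -39.29913777  27.        ]
scene [125  14  17  12  94] [282.88297872 210.03191489] [505.68650302  87.68859501  27.        ]
scene [85 49 13 10 51] [240.8627451 243.8627451] [384.83611608 115.84532177  27.        ]
boss if following [334.81527267 135.7250707 ] [218.45034433 257.67853519]
wheel if following [318.95490727  99.03661874]
yel [ 343    0  119   33 1141] [400.51358457  10.91235758] [529.77034246  13.47471718  33.        ]
yel [   3   22  301  102 8946] [15
[... 621 characters left out ...]
4789138   76.13676899  33.        ]
yel [336 187  46  68 939] [363.657082   227.97018104] [340.53872644  87.04584882  33.        ]
yel [264 215  23  31 205] [274.20487805 230.21463415] [360.03287817 176.34387998  33.        ]
yel [172 248  11  55 248] [175.54032258 276.87903226] [334.77915907 291.83129183  33.        ]
yel [454 248  12  55 272] [461.11764706 276.93382353] [262.50532724  -1.672251    33.        ]
(array([0, 0, 0, 0, 0, 0, 0, 0, 0, 0, 0, 0, 0, 0, 0, 0, 0, 0, 0, 0, 0, 0,
       0, 0, 0, 0, 0, 0, 0, 0]), array([-60, -56, -52, -48, -44, -40, -36, -32, -28, -24, -20, -16, -12,
        -8,  -4,   0,   4,   8,  12,  16,  20,  24,  28,  32,  36,  40,
        44,  48,  52,  56,  60]))
```

The wrench stayed put. One close numeric check of jaw gap and nut orientation from above.

{"name": "send_rows", "arguments": {
  "motion": [
    {"tx": 0.1,"ty": 0,"tz": 0,"rx": 0,"ry": 0,"rz": 0,"gripper": -0.3},
    {"tx": 0.1,"ty": 0,"tz": 0,"rx": 0,"ry": 0,"rz": 0,"gripper": -0.3},
    {"tx": 0,"ty": 0,"tz": 0,"rx": 0,"ry": 0,"rz": 0,"gripper": -0.3},
    {"tx": 0,"ty": 0,"tz": 0,"rx": 0,"ry": 0,"rz": 0,"gripper": -0.3}
  ]
}}

```text
time_s: 15.62
ee_pos: [494.8, 95.7, 169.8]
ee_rot: [179.9, 0.2, -13.9]
force: [0.3, 0.5, -0.1]
gripper_width: 58.8
gripper_force: 0.0
```

Run:
```python
from h import *
c=cam("wrist"); im,f,cx,cy,Rc,o=c
# rectify plane z=31 to wrench frame (x along -12.7deg), 1 px = 0.5 mm, centred on the nut
a=np.radians(-12.7); ex=np.array([np.cos(a),np.sin(a),0]); ey=np.array([-np.sin(a),np.cos(a),0]); n0=np.array([581,72,31.])
src=np.float32([proj(c,n0+sx*60*ex+sy*60*ey) for sx,sy in((-1,-1),(1,-1),(1,1),(-1,1))]); print(src)
H=cv2.getPerspectiveTransform(src,np.float32([(0,0),(240,0),(240,240),(0,240)]))
w=cv2.warpPerspective(im,H,(240,240)); hsv=cv2.cvtColor(w,cv2.COLOR_RGB2HSV)
y=(hsv[...,1]>90)&(hsv[...,2]>60); g=(hsv[...,1]<50)&(hsv[...,2]>90)
for r in range(0,240,5): print("".join("Y" if y[r,q] else "#" if g[r,q] else "." for q in range(0,240,3)))
```

```text
[[384.22116  149.75085 ]
 [387.60358   13.186219]
 [251.60074   16.38776 ]
 [260.1389   152.44928 ]]
.........YY...YYYYYYYYYYYYYYYYYYYYYYYY..Y.....................................YY
YYYYYYYYYYY..YYYYYYYYYYYYYYYYYYYYYYYYYY.....................................YYYY
YYYYYYYYYYYY.YYYYYYYYYYYYYYYYYYYYYYYYY.....................................YYY.Y
YYYYYYYYYYYYYYYYYYYYYYYYYYYYYYYYYYYYYY....................................YYY.YY
YYYYYYYYYYYYYYYYYYYYYYYYYYYYYYYYYYYY......................................YYY.YY
YYYYYYYYYYYYYYYYYYYYYYYYYYYYYYYYYYY.......................................YYYYYY
YYYYYYYYYYYYY##########YYYYYYYYYY.........................................YY..YY
YYYYYYYYYYYY.###.######.YYYYYYY............................................YY..Y
YYYYYYYYYYYY.###....###.YYYYY..............................................YYYY.
YYYYYYYYYYYY.###....###.YYYY.................................................YYY
YYYYYYYYYYYY.###....###.YY....................................................YY
YYYYYYYYYYYY.###....###.........................................................
YYYYYYYYYYYY.###....#######
[... 2188 characters left out ...]
......########....#########.#.......................
YYYYYYYYYYYYYYYYYYYYYYYYYY......................................................
YYYYYYYYYYYYYYYYYYYYYYYYYYY.....................................................
YYYYYYYYYYYYYYYYYYYYYYYYYYYYY.........####......................................
YYYYYYYYYYYYYYYYYYYYYYYYYYYYYY......#######.......YY............................
YYYYYYYYYYYYYYYYYYYYYYYYYYYYYY.......######.......YY............................
YYYYYYYYYYYYYYYYYYYYYYYYYYYY.........#####....YY..Y.............................
YYYYYYYYYYYYYYYYYYYYYYYYYYYYY................YYY.YY.............................
YYYYYYYYYYYYYYYYYYYYYYYYYYYYY..............YYYYYYY..............................
```

The jaw gap measures about 40 mm and the nut's flats are parallel to the jaws. The swing was about 46°. Handing in.

```bash
python3 -c "
from workcell import env
print(env.job_done())"
```

```text
the job is handed in; nothing more can be done
None
```

I closed the jaws to about 40 mm on the nut and swung the handle about 46° clockwise. I then let go with the wrench resting on the nut and handed the job in at about 15.7 s; no verdict came back.

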